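Post the reel cap through the tackle cabinet's spring flap

TASK

Put the black reel cap away in the shut tackle cabinet through its spring flap: push the flap in with one finger and, while that finger holds it open, push the cap along the sill and over the edge with the other finger so that it drops inside, then let the flap close by itself. Only slide the cap, gently: do not pinch it, pick it up or run it against the shut flap. Leave the peg, the lures and the pliers where they are.

Things in the scene. Friction and masses are not known exactly. Their poses are not given: they have to be found in the camera images.
- cabinet: grey steel tackle cabinet (sizes in mm), fixed, 340 deep (x), 360 wide (y), 222 high; origin centre of its underside. Its x points from the front (fixed door, brass knob; robot side) to the back, z up. An open flat sill 150 above the shelf runs from x -170 to -20, with 9 mm lips at y +-176. Then the sloping flap; from x 95 back the flat hood, 222 high. Hollow beneath, floor at z 16
- throat_edge (a point): middle of the sill's rear edge, on its top face (cabinet x -20, y 0, z 150 mm): what is pushed past this edge drops into the cabinet when the flap is open
- flap_hinge (a point): middle of the flap's hinge line, which runs along the cabinet's y at its x = 90 mm, z = 216 mm, i.e. 110 mm behind and 66 mm above the sill edge
- flap (a joint): aluminium spring flap, 128 mm from hinge to lower edge (black strip), 338 wide. At 0 (shut) it slopes 31 deg down from hinge to sill edge. Pushed in (cabinet +x) or down, its lower edge swings back and down inside; rad, grows as it opens, stop at 1.0. A spring shuts it: 1.1 N at the lower edge starts it, 5 N at sill height holds 0.7 rad. The cap's weight does not open it
- reel_cap: black nylon reel cap, a ribbed disc 46 mm in diameter, 18 high, about 40 g, lying loose and flat on the sill; origin at the centre of its underside, z up. Its centre starts 72 to 118 mm in front of the throat edge and 55 to 100 mm left or right of the cabinet's middle
- rod_peg: stainless rod-rack peg, loose, standing upright on the sill beside the cap (on its left or right): flange 40 mm in diameter, spigot 15 mm, 66 mm high; origin at the centre of its underside. To be left alone
- shad_a: fluorescent green shad lure, 112 mm long (its x), 22 mm wide, 22 mm high, lying on the shelf beside the cabinet; origin under its middle. To be left alone
- shad_b: the other green shad lure, same size. To be left alone
- pliers: titanium long-nose pliers, 180 mm long (its x), 48 mm wide, 10 mm high, lying on the shelf at the other side of the cabinet; origin under their middle. To be left alone
There are look-alikes about, which are no part of the job. Several things have the shape of the reel_cap; the one meant has the colours described above.

How it is judged (in metres and radians):
On the way, in this order (a step that is already met when the one before it is completed fails the run):
1. the flap is pushed in (over 0.1 rad) while the cap still lies on the sill (value of joint flap above 0.1 rad and x of reel_cap in the frame of cabinet below -0.015 m and z of reel_cap in the frame of cabinet above 0.145 m), for 0.02 s.
2. the cap has dropped well below the sill inside the cabinet with the flap still held open (over 0.15 rad) (value of joint flap above 0.15 rad and x of reel_cap in the frame of cabinet above -0.17 m and z of reel_cap in the frame of cabinet below 0.08 m), for 0.1 s.
At the end, for the whole second after the job is handed in: The reel cap lies inside the cabinet at its floor (origin less than 70 mm above the shelf), the flap has closed (under 0.06 rad), and peg (within 15 mm and upright), lures and pliers (within 20 mm) are where they were (x of reel_cap in the frame of cabinet between -0.17 and 0.17 m and y of reel_cap in the frame of cabinet between -0.18 and 0.18 m and z of reel_cap in the frame of cabinet between 0 and 0.07 m and value of joint flap below 0.06 rad and distance of rod_peg from where it was at the start of the episode below 0.015 m and angle between rod_peg's own z axis and vertical below 0.2 rad and distance of each of shad_a, shad_b, pliers from where it was at the start of the episode below 0.02 m); the robot touches nothing.
It fails at once if the cap is lifted or ridden up, its underside more than 12 mm above the sill (z of reel_cap in the frame of cabinet above 0.162 m).
It fails at once if the cap is pinched, pressed down or rammed (over 5 N in all from the fingers) (contact force between the fingers and reel_cap above 5 N).
It fails at once if the cap is run against the shut flap (15 mm over the edge with the flap under 0.1 rad) (x of reel_cap in the frame of cabinet above -0.028 m and z of reel_cap in the frame of cabinet above 0.146 m and value of joint flap below 0.1 rad).
It fails at once if the peg is shifted by 15 mm or tipped (distance of rod_peg from where it was at the start of the episode above 0.015 m or angle between rod_peg's own z axis and vertical above 0.3 rad).
It fails at once if a lure or the pliers are shifted by 20 mm (distance of any of shad_a, shad_b, pliers from where it was at the start of the episode above 0.02 m).
It also fails if it takes over 38 s, if anything falls off the work surface, if the arm or the gripper's body presses on something with over 40 N, if the wrist force passes 120 N, or if a joint passes its speed limit or range.

ROBOT

A 6-joint arm with a two-finger parallel gripper is mounted at the origin on the work surface. World frame = base frame: x ahead of the robot, y to its left, z up, the work surface at z = 0. Lengths are in mm, angles in rad, forces in N, time in s.
With the tool pointing down it reaches from about 275 to 1000 mm from the base axis. Payload 8.4 kg.
Tool frame: the origin (TCP) lies midway between the tips of the shut fingers; the grasp point (between the pads) lies 19 mm behind it; y points along the fingers, z is the direction in which the jaws open and shut, and the axes are right-handed (so a half turn about y gives the same grasp; the last joint's range is limited). The gripper opens to 85 mm and grips with 20 to 120 N. Pads are 22 mm wide; open, the fingers measure 114 mm over their backs; the gripper's body (76 mm by 85 mm) begins 54 mm behind the grasp point. The pads swing forward as they close: fully open they stand 13 mm farther back than shut.
Start: joints at [1.101, 0.353, 1.633, -0, 1.155, -0.002], TCP at [281.826, 557.854, 206.881] pointing down, gripper open.
Joint ranges: [-2.63, 2.63], [-0.92, 2.1], [0.06, 2.66], [-1.3, 4.44], [0, 2.69], [-3.02, 3.02]. Speed limits (rad/s): [2.22, 2.22, 2.79, 3.14, 3.14, 3.14].

INTERFACE

Orientations are given as [roll, pitch, yaw] about the fixed x, y, z axes, in that order (R = Rz(yaw) Ry(pitch) Rx(roll)).
In Python, from rig import r gives the robot as it stands. The module is installed in compiled form; this text tells all that it offers.
- The arm moves only by the tool apply_moves, never from a script. Its argument "plan" is text: rows parted by semicolons, each of 7 numbers parted by spaces: the shift along the tool's x, y, z in cm, then the turn, a rotation vector about the tool's x, y, z in degrees, then the closure, from 0 (fully open) to 1 (shut). A call has 1 to 20 rows; each row shifts and turns the pose as measured when the row begins, along the tool's axes as they then stand; what a row does not reach is not made up. A row lasts 1/10 s, in which the tool goes at most 50 mm and 8.59 degrees, less where a joint would pass 70% of its speed; a pose out of reach is approached as far as the arm can. A call is refused whole if a number of a shift passes 5 or a number of a turn 8.59, either way. A call with a gripper value outside its range is refused whole. The fingers move at their own pace and stop on an object; "squeeze" is the grip in N (left out, the last holds). Time passes only in rows, so rows that do not move let the fingers close. It gives the time, the measured TCP pose, the force and the opening at its end, in the units of the state.
- r.sense(): the state, without advancing time (a new reading comes with each control period).
- r.grab_frame(name): name is "scene" or "side" or "wrist"; returns the picture (400x640x3 uint8, blue, green, red); there is no depth.
- r.get_calibration(name): a dict with "vertical_fov" (degrees; the focal length in pixels is half the picture's height over the tangent of half this angle, whatever the lens; pixels are square), "cx", "cy" (the principal point, pixels), "R" (3x3) and "t" (3): a world point X has camera coordinates R X + t; the wrist camera has in their place "hand_eye" (4x4, takes a point from camera to tool coordinates, whose origin is the TCP and whose axes are the tool frame's). Camera axes: x right, y down, z forward; pixel columns grow to the right and rows downward; lengths in mm; the calibration is good to about 2 mm. A picture is of the moment at which its call begins: read the wrist's pose just before it. get_calibration takes no time and is no camera call.
- r.sign_off(): hands the job in, once; it reports no verdict.
The state is a dict: "clock": time; "qpos": joint angles; "qvel": joint speeds; "joint_efforts": joint torques, N m; "eef_pos": TCP position; "tcp_rot": TCP orientation; "contact_force": force on the tool from outside, world axes, zero at the start; "wrist_torque": the same for the moment, N m; "opening": opening from 0.0 (shut) to 1.0 (fully open).
Only numpy, scipy, OpenCV 4.12 (cv2) and the standard library are available. Lean on these libraries where they do the work, as an engineer would, in place of code of your own. Each camera call takes 0.05 s, during which the arm holds its last target. There are 200 camera calls.

## Working session

There is one attempt and no reset: what is moved stays moved. The work goes in short steps, Python scripts to look and compute and a tool call to move; the robot and the scene stay as the last step left them, time stands still between calls to the robot, and variables do not carry over. Pictures are saved under pics/ and viewed, about 8 in all and at most 12, crops included, and the job is handed in when it is done.

Besides the shell and the picture viewer there is one more tool, called after ">>>" as name(argument=value, ...), one argument or row to a line, values as JSON. apply_moves: Moves the arm, as the interface text tells. Its arguments: {"type":"object","properties":{"plan":{"type":"string"},"squeeze":{"type":"number"}},"required":["plan"]}

```bash
mkdir -p pics; python3 - <<'E'
from rig import r
import cv2,numpy as np
s=r.sense();print({k:np.round(v,3).tolist() for k,v in s.items()})
for n in ("scene","side"):
    cv2.imwrite(f"pics/{n}0.png",r.grab_frame(n))
for n in ("scene","side","wrist"):
    print(n,{k:np.round(v,3).tolist() for k,v in r.get_calibration(n).items()})
E
```

```text
{'clock': 0.0, 'qpos': [1.101, 0.354, 1.634, 0.0, 1.155, -0.002], 'qvel': [0.0, 0.002, 0.001, -0.0, -0.001, -0.0], 'joint_efforts': [0.003, -60.519, -34.208, 0.0, 0.009, 0.0], 'eef_pos': [281.618, 557.401, 206.174], 'tcp_rot': [-1.572, 0.0, -0.468], 'contact_force': [0.33, 0.632, 0.434], 'wrist_torque': [0.021, 0.041, -0.01], 'opening': 1.0}
scene {'vertical_fov': 43.562, 'cx': 318.454, 'cy': 200.067, 'R': [[-0.849, 0.529, 0.008], [0.365, 0.596, -0.716], [-0.383, -0.605, -0.698]], 't': [402.443, -118.191, 1597.72]}
side {'vertical_fov': 52.653, 'cx': 312.913, 'cy': 198.426, 'R': [[0.755, -0.655, 0.02], [-0.408, -0.493, -0.768], [0.513, 0.572, -0.64]], 't': [-361.515, 351.717, 886.83]}
wrist {'vertical_fov': 64.297, 'cx': 322.467, 'cy': 200.84, 'hand_eye': [[-0.0, 0.962, 0.271, -68.649], [-0.001, -0.271, 0.962, -167.415], [1.0, -0.0, 0.001, -0.687], [0.0, 0.0, 0.0, 1.0]]}
```

View pics/scene0.png

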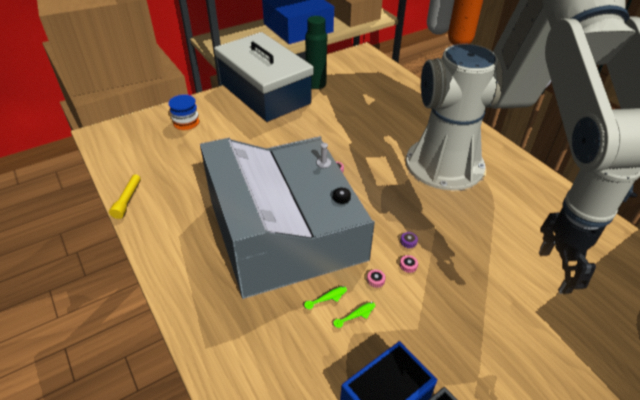

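View pics/side0.png

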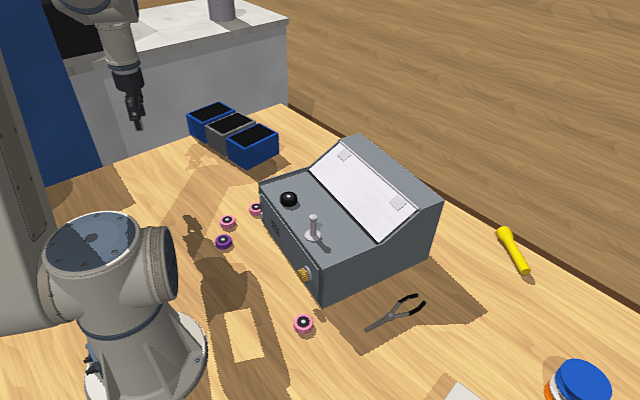

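```bash
python3 - <<'E'
import cv2,numpy as np
a=cv2.imread("pics/scene0.png")[130:300,195:385];b=cv2.imread("pics/side0.png")[125:310,250:450]
A=cv2.resize(a,None,fx=4,fy=4,interpolation=cv2.INTER_CUBIC)[:600];B=cv2.resize(b,None,fx=3.2,fy=3.2,interpolation=cv2.INTER_CUBIC)[:600]
cv2.imwrite("pics/a.png",A);cv2.imwrite("pics/b.png",B)
E
```

```text
(no output)
```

View pics/a.png

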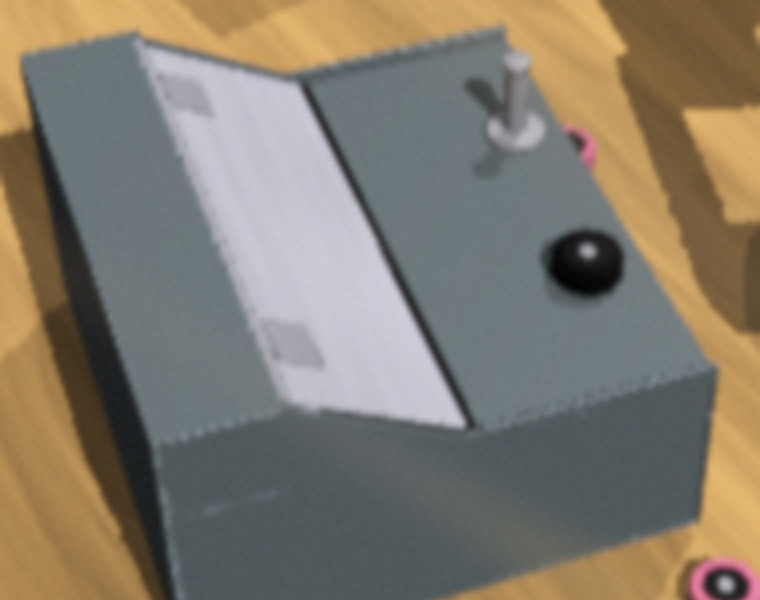

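View pics/b.png

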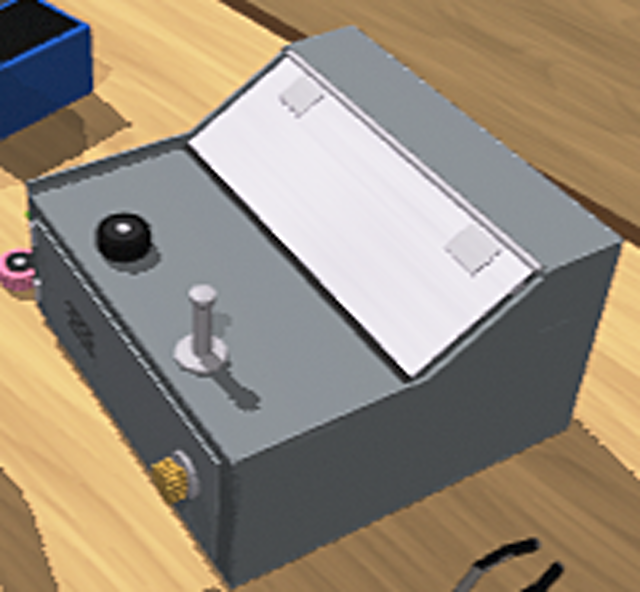

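```bash
cat >h.py <<'E'
from rig import r
import numpy as np, cv2
def cam(n):
    c=r.get_calibration(n);f=200/np.tan(np.radians(c["vertical_fov"]/2))
    return f,np.array([c["cx"],c["cy"]]),np.array(c["R"]),np.array(c["t"])
def proj(n,X):
    f,c,R,t=cam(n);p=np.atleast_2d(X)@R.T+t;return f*p[:,:2]/p[:,2:]+c
def plane(n,uv,z):
    f,c,R,t=cam(n);d=R.T@np.r_[(np.array(uv)-c)/f,1];o=-R.T@t;return o+d*(z-o[2])/d[2]
E
python3 - <<'E'
from h import *
from scipy.optimize import least_squares
S=[((22,58),(170,-180,222)),((155,445),(170,180,222)),((697,520),(-170,180,0)),((714,370),(-170,180,159)),((502,30),(-170,-180,159))]
D=[((355,27),(170,180,222)),((622,240),(170,-180,222)),((233,587),(-170,-180,0)),((228,462),(-170,-180,159)),((28,185),(-170,180,159)),((568,432),(170,-180,0))]
su=np.array([a for a,b in S])/4+[195,130];sx=np.array([b for a,b in S],float)
du=np.array([a for a,b in D])/3.2+[250,125];dx=np.array([b for a,b in D],float)
def W(p,X):
    c,s=np.cos(p[2]),np.sin(p[2]);return X@np.array([[c,s,0],[-s,c,0],[0,0,1]])+[p[0],p[1],0]
def res(p):return np.r_[proj("scene",W(p,sx))-su,proj("side",W(p,dx))-du].ravel()
o=least_squares(res,[550,100,0],loss="soft_l1");p=o.x;print(p,np.round(res(p).reshape(-1,2),1).tolist())
c,s=np.cos(p[2]),np.sin(p[2])
def C(X):d=X[:2]-p[:2];return np.round([c*d[0]+s*d[1],-s*d[0]+c*d[1]],1)
for n,box in(("scene",(320,180,356,210)),("side",(272,184,306,215))):
    im=cv2.imread(f"pics/{n}0.png");u0,v0,u1,v1=box
    m=(im[v0:v1,u0:u1].max(2)<48).astype(np.uint8)
    k,l,st,ce=cv2.connectedComponentsWithStats(m);i=1+st[1:,4].argmax()
    uv=[u0+st[i,0]+(st[i,2]-1)/2,v0+st[i,1]+(st[i,3]-1)/2]
    X=plane(n,uv,159);print(n,st[i],uv,X.round(1),"cab",C(X))
for n,uv in(("scene",(195+516/4,130+130/4)),("side",(250+201/3.2,125+353/3.2))):
    X=plane(n,uv,153);print("peg",X.round(1),C(X))
E
```

```text
[ 5.74766201e+02 -9.73096652e+00 -1.96633624e-01] [[-1.5, -2.1], [-1.9, -0.9], [-0.2, 2.3], [0.8, -2.0], [0.2, -2.7], [-1.0, -1.8], [0.3, -1.0], [-1.6, 2.3], [2.4, -1.4], [-1.3, -2.3], [-1.0, 0.3]]
scene [ 12   8  18  16 204] [np.float64(340.5), np.float64(195.5)] [464.2  86.1 159. ] cab [-127.2   72.4]
side [  9   8  17  15 177] [np.float64(289.0), np.float64(199.0)] [461.1  81.  159. ] cab [-129.2   66.8]
peg [426.7 -50.  153. ] [-137.3  -68.4]
peg [425.  -56.9 153. ] [-137.7  -75.5]
```

>>> apply_moves(
  plan="0 -2 0 0 8.3 0 0; 0 -2 0 0 8.3 0 0; 0 -2 0 0 8.3 0 0; 0 -2 0 0 8.3 0 0; 0 -1 0 0 8.3 0 0; 0 0 0 0 8.3 0 0; 0 0 0 0 8.3 0 0; 0 0 0 0 8.3 0 0; 0 0 0 0 8.2 0 0",
)

```text
clock: 1.0
eef_pos: [280.5, 555.3, 295.8]
tcp_rot: [-1.573, -0.009, -1.814]
contact_force: [-0.2, 0.4, -0.0]
opening: 0.998
```

```bash
cat >>h.py <<'E'
from scipy.spatial.transform import Rotation as Ro
CAB=np.array([574.8,-9.7]);YAW=-0.1966
def rel(target,yaw=YAW-np.pi/2):
    s=r.sense();T=Ro.from_euler("xyz",s["tcp_rot"]);G=Ro.from_euler("xyz",[-np.pi/2,0,yaw])
    d=np.array(target)-s["eef_pos"]
    print("t",s["clock"],"pos",np.round(s["eef_pos"],1),"rot",np.round(s["tcp_rot"],3),"F",np.round(s["contact_force"],1),"op",s["opening"])
    print("tool shift cm",np.round(T.inv().apply(d)/10,2),"turn deg",np.round(np.degrees((T.inv()*G).as_rotvec()),2))
def cab2w(x,y,z):
    c,s=np.cos(YAW),np.sin(YAW);return np.array([CAB[0]+c*x-s*y,CAB[1]+s*x+c*y,z])
E
python3 -c "
from h import *
rel([462,84,300])"
```

```text
t 1.0 pos [280.5 555.3 295.8] rot [-1.573 -0.009 -1.814] F [-0.2  0.4 -0. ] op 0.9984695118599922
tool shift cm [41.38 -0.1  28.95] turn deg [ 0.14 -2.65  0.53]
```

>>> apply_moves(
  plan="3.2 0 2.2 0 -2.6 0.5 0; 3.2 0 2.2 0 0 0 0; 3.2 0 2.2 0 0 0 0; 3.2 0 2.2 0 0 0 0; 3.2 0 2.2 0 0 0 0; 3.2 0 2.2 0 0 0 0; 3.2 0 2.2 0 0 0 0; 3.2 0 2.2 0 0 0 0; 3.2 0 2.2 0 0 0 0; 3.2 0 2.2 0 0 0 0; 3.2 0 2.2 0 0 0 0; 3.2 0 2.2 0 0 0 0; 2.5 0 2.2 0 0 0 0; 0 0 0 0 0 0 0; 0 0 0 0 0 0 0",
)

```text
clock: 2.5
eef_pos: [479.1, 77.2, 290.8]
tcp_rot: [-1.577, -0.005, -1.774]
contact_force: [-0.3, -0.0, -0.3]
opening: 0.995
```

```bash
python3 -c "
from h import *
rel([462,84,300])
cv2.imwrite('pics/w1.png',r.grab_frame('wrist'))"
```

```text
t 2.5 pos [479.1  77.2 290.8] rot [-1.577 -0.005 -1.774] F [-0.3 -0.  -0.3] op 0.9951903164762971
tool shift cm [-0.32 -0.91 -1.82] turn deg [ 0.37 -0.4   0.3 ]
```

View pics/w1.png

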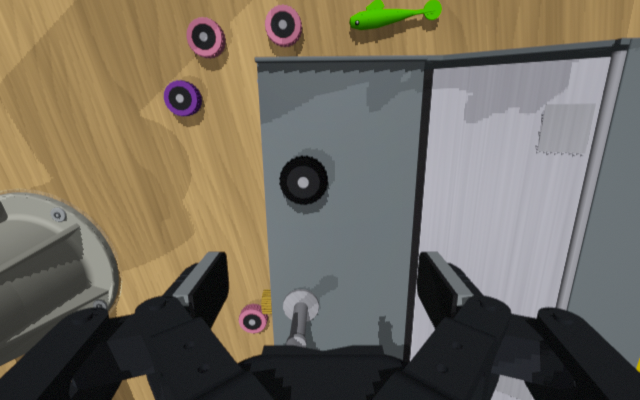

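```bash
cat >>h.py <<'E'
def wplane(uv,z,s=None):
    s=s or r.sense();c=r.get_calibration("wrist");f=200/np.tan(np.radians(c["vertical_fov"]/2));H=np.array(c["hand_eye"])
    T=Ro.from_euler("xyz",s["tcp_rot"]).as_matrix()
    d=T@(H[:3,:3]@np.r_[(np.array(uv)-[c["cx"],c["cy"]])/f,1]);o=T@H[:3,3]+s["eef_pos"];return o+d*(z-o[2])/d[2]
def w2c(X):
    d=X[:2]-CAB;c,s=np.cos(YAW),np.sin(YAW);return np.array([c*d[0]+s*d[1],-s*d[0]+c*d[1]])
E
python3 - <<'E'
from h import *
im=cv2.imread("pics/w1.png")
m=(im.max(2)<45).astype(np.uint8);m[:140]=0;m[225:]=0;m[:,:260]=0;m[:,350:]=0
k,l,st,ce=cv2.connectedComponentsWithStats(m);i=1+st[1:,4].argmax();print(st[i],ce[i])
g=cv2.cvtColor(im,6).astype(float)
for nm,uv,z in [("cap",(304,181),163),("strip inner top",(426,75),150),("strip inner low",(406,345),150),("front top",(259,75),150),("front low",(268,270),150),("lip FL",(257,60),159),("hub",(303,182.5),168)]:
    X=wplane(uv,z);print(nm,X.round(1),w2c(X).round(1))
for v in (100,200,240): print(v,[int(x) for x in g[v,405:440]], [int(x) for x in g[v,255:275]])
E
```

```text
[ 280  156   48   49 1683] [303.57100416 179.95008913]
cap [462.  85. 163.] [-129.1   70.8]
strip inner top [589.6 155.8 150. ] [-17.8 165.2]
strip inner low [ 534.1 -130.1  150. ] [ -16.4 -126.1]
front top [441.9 186.2 150. ] [-168.6  166.1]
front low [401.5  -5.4 150. ] [-170.8  -29.6]
lip FL [444.8 197.1 159. ] [-167.9  177.4]
hub [461.3  84.8 168. ] [-129.8   70.5]
100 [117, 116, 116, 116, 115, 116, 117, 115, 117, 115, 117, 116, 116, 116, 117, 115, 104, 48, 32, 32, 31, 30, 32, 32, 34, 74, 155, 174, 176, 176, 175, 176, 176, 174, 175] [161, 159, 162, 159, 115, 102, 101, 101, 102, 101, 101, 101, 102, 102, 102, 101, 101, 101, 102, 102]
200 [115, 115, 115, 116, 116, 114, 115, 115, 112, 84, 41, 31, 30, 32, 31, 33, 35, 85, 173, 180, 179, 180, 179, 180, 180, 179, 178, 179, 180, 179, 177, 177, 178, 179, 179] [148, 150, 151, 151, 149, 149, 148, 146, 146, 146, 130, 122, 121, 121, 121, 122, 121, 119, 121, 121]
240 [114, 114, 113, 114, 114, 111, 87, 44, 32, 32, 31, 32, 33, 35, 89, 176, 176, 176, 176, 176, 178, 178, 177, 177, 179, 179, 176, 175, 175, 177, 177, 175, 172, 173, 175] [144, 143, 139, 138, 136, 141, 148, 153, 158, 155, 151, 150, 140, 124, 122, 122, 121, 120, 121, 121]
```

```bash
python3 -c "
from h import *
rel(cab2w(-118,70.5,200))"
```

```text
t 2.55 pos [479.1  77.4 290.8] rot [-1.577 -0.006 -1.773] F [0.8 0.2 0.8] op 1.0004240749989222
tool shift cm [-0.42  9.08 -0.66] turn deg [ 0.36 -0.35  0.32]
```

>>> apply_moves(
  plan="-0.4 0.2 -0.7 0.36 0.3 0.3 0; 0 2.2 0 0 0 0 0; 0 2.2 0 0 0 0 0; 0 2.2 0 0 0 0 0; 0 2 0 0 0 0 0; 0 0 0 0 0 0 0; 0 0 0 0 0 0 0",
)

```text
clock: 3.25
eef_pos: [467.6, 91.8, 200.6]
tcp_rot: [-1.57, 0.004, -1.771]
contact_force: [-0.2, -0.9, 0.8]
opening: 1.001
```

```bash
python3 -c "
from h import *
rel(cab2w(-118,70.5,143))"
```

```text
t 3.25 pos [467.6  91.8 200.6] rot [-1.57   0.004 -1.771] F [-0.2 -0.9  0.8] op 1.0005766657464825
tool shift cm [0.83 5.76 0.69] turn deg [-0.07 -0.21 -0.21]
```

>>> apply_moves(
  plan="0.8 0 0.7 0 0 0 0; 0 1.5 0 0 0 0 0; 0 1.5 0 0 0 0 0; 0 0.8 0 0 0 0 0; 0 0 0 0 0 0 0; 0 0 0 0 0 0 0",
)

```text
clock: 3.85
eef_pos: [477.9, 82.6, 167.8]
tcp_rot: [-1.56, 0.007, -1.769]
contact_force: [-0.0, -0.7, 0.1]
opening: 1.002
```

```bash
python3 -c "
from h import *
rel(cab2w(-118,70.5,143))
a=r.grab_frame('side')[150:270,220:380];b=r.grab_frame('wrist')
a=cv2.resize(a,(533,400),interpolation=2)
cv2.imwrite('pics/c3.png',cv2.resize(np.hstack([a,b]),(800,273),interpolation=3))
cv2.imwrite('pics/w3.png',b);cv2.imwrite('pics/s3.png',a)"
```

```text
t 3.85 pos [477.9  82.6 167.8] rot [-1.56   0.007 -1.769] F [-0.  -0.7  0.1] op 1.0020696524210584
tool shift cm [ 0.13  2.48 -0.52] turn deg [-0.64 -0.08 -0.41]
```

View pics/c3.png

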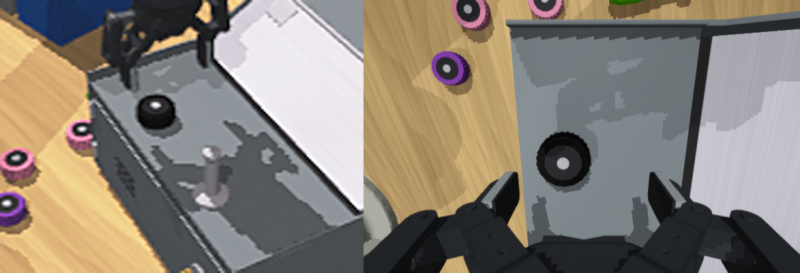

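```bash
python3 -c "
from h import *
b=cv2.imread('pics/w3.png')[200:330,190:510]
c=r.get_calibration('wrist');H=np.linalg.inv(np.array(c['hand_eye']));f=200/np.tan(np.radians(c['vertical_fov']/2))
b=cv2.resize(b,None,fx=2.5,fy=2.5,interpolation=2)
for x in(-11,0,11):
  for z in(-42.5,42.5):
    for y in(-13,-35):
      p=H[:3]@[x,y,z,1];u=(f*p[0]/p[2]+c['cx']-190)*2.5;v=(f*p[1]/p[2]+c['cy']-200)*2.5
      cv2.circle(b,(int(u),int(v)),4,(0,0,255) if y==-13 else (0,255,255),-1)
cv2.imwrite('pics/w3c.png',b)"
```

```text
(no output)
```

View pics/w3c.png

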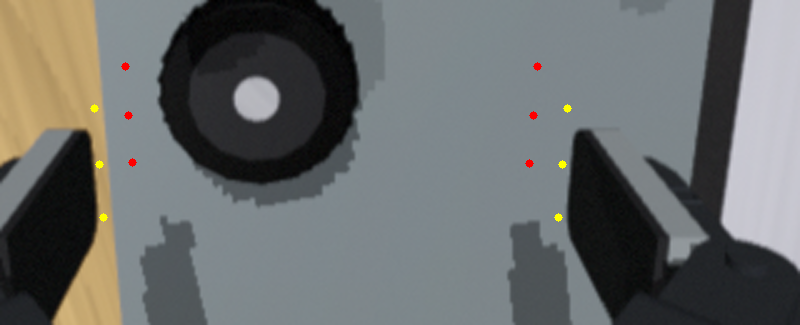

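```bash
python3 -c "
from h import *
s=r.sense();T=Ro.from_euler('xyz',s['tcp_rot']).as_matrix()
for y in(-13,-27,-41):
  for z in(-42.5,42.5):
    for x in (-11,11):
      P=T@[x,y,z]+s['eef_pos'];print(y,z,x,P.round(1),((proj('side',P)[0]-[220,150])*400/120).round(0))
s3=cv2.imread('pics/s3.png')[0:250,80:400]
cv2.imwrite('pics/s3c.png',cv2.resize(s3,None,fx=2,fy=2))"
```

```text
-13 -42.5 -11 [438.2 101.8 180.5] [190. 141.]
-13 -42.5 11 [433.9  80.2 180.3] [202. 157.]
-13 42.5 -11 [521.6  85.1 181.4] [285. 109.]
-13 42.5 11 [517.3  63.5 181.3] [299. 124.]
-27 -42.5 -11 [438.1 101.7 194.5] [189. 127.]
-27 -42.5 11 [433.8  80.2 194.3] [202. 143.]
-27 42.5 -11 [521.4  85.  195.4] [285.  95.]
-27 42.5 11 [517.1  63.4 195.3] [299. 110.]
-41 -42.5 -11 [437.9 101.7 208.5] [188. 113.]
-41 -42.5 11 [433.6  80.1 208.3] [201. 129.]
-41 42.5 -11 [521.2  84.9 209.4] [285.  81.]
-41 42.5 11 [516.9  63.4 209.3] [299.  96.]
```

View pics/s3c.png

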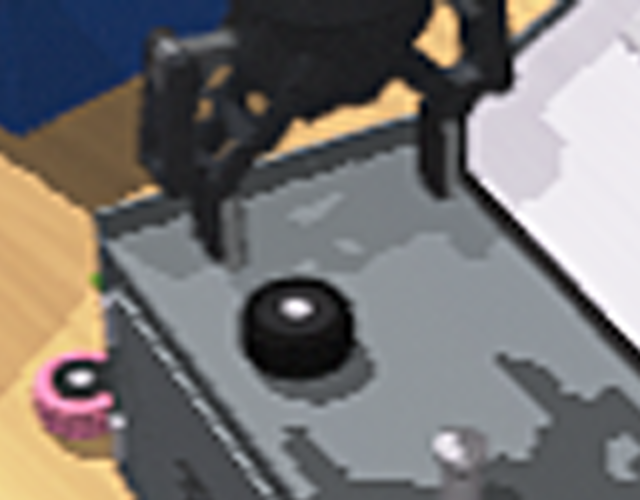

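>>> apply_moves(
  plan="0.1 1.2 -0.5 -0.6 0 -0.4 0; 0 1 0 0 0 0 0; 0 0 0 0 0 0 0; 0 0 0 0 0 0 0",
)

```text
clock: 4.35
eef_pos: [472.8, 82.9, 144.6]
tcp_rot: [-1.57, -0.0, -1.768]
contact_force: [-0.3, 0.8, -0.6]
opening: 0.998
```

```bash
python3 -c "
from h import *
rel(cab2w(-118,70.5,119))
s=r.sense();T=Ro.from_euler('xyz',s['tcp_rot']).as_matrix()
a=r.grab_frame('side')[150:250,240:360];a=cv2.resize(a,None,fx=5,fy=5,interpolation=2)
for y,c in((-13,(0,0,255)),(-38,(0,255,255))):
  for z in(-42.5,42.5):
    q=[((proj('side',T@[x,y,z]+s['eef_pos'])[0]-[240,150])*5).astype(int).tolist() for x in(-11,11)]
    cv2.line(a,q[0],q[1],c,1)
cv2.imwrite('pics/s4.png',a)"
```

```text
t 4.35 pos [472.8  82.9 144.6] rot [-1.57  -0.    -1.768] F [-0.3  0.8 -0.6] op 0.9982657214610067
tool shift cm [0.04 2.56 0.01] turn deg [-0.05 -0.06  0.  ]
```

View pics/s4.png

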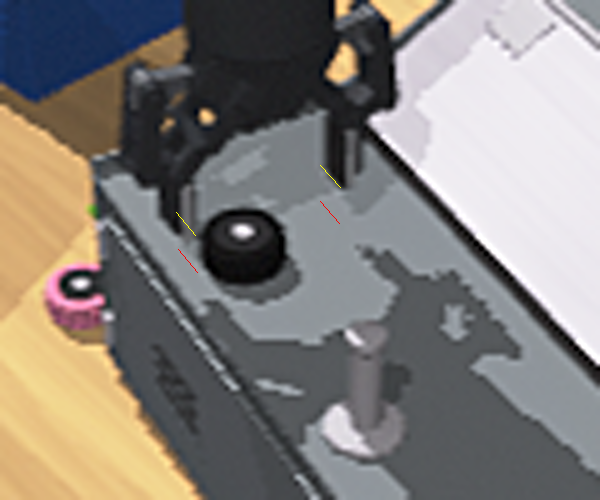

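>>> apply_moves(
  plan="0 1 0 0 0 0 0; 0 0.7 0 0 0 0 0; 0 0.4 0 0 0 0 0; 0 0.2 0 0 0 0 0; 0 0 0 0 0 0 0",
)

```text
clock: 4.9
eef_pos: [472.8, 82.8, 119.5]
tcp_rot: [-1.57, -0.0, -1.769]
contact_force: [-1.1, 0.3, 0.4]
opening: 1.0
```

```bash
python3 -c "
from h import *
rel(cab2w(-118,70.5,119))
w=r.grab_frame('wrist');cv2.imwrite('pics/w5.png',w)
s=r.sense();T=Ro.from_euler('xyz',s['tcp_rot']).as_matrix()
a=r.grab_frame('side')[150:230,250:350];a=cv2.resize(a,None,fx=4,fy=4,interpolation=2)
w=cv2.resize(w[150:320,160:460],None,fx=4/3*1.4,fy=4/3*1.4)[:320]
cv2.imwrite('pics/s5.png',np.hstack([a,w[:,:400]]))"
```

```text
t 4.9 pos [472.8  82.8 119.5] rot [-1.57  -0.    -1.769] F [-1.1  0.3  0.4] op 0.999858364708409
tool shift cm [0.03 0.05 0.01] turn deg [-0.04 -0.06  0.01]Traceback (most recent call last):
  File "<string>", line 8, in <module>
    cv2.imwrite('pics/s5.png',np.hstack([a,w[:,:400]]))
                              ~~~~~~~~~^^^^^^^^^^^^^^^
    return _nx.concatenate(arrs, 1, dtype=dtype, casting=casting)
           ~~~~~~~~~~~~~~~^^^^^^^^^^^^^^^^^^^^^^^^^^^^^^^^^^^^^^^
ValueError: all the input array dimensions except for the concatenation axis must match exactly, but along dimension 0, the array at index 0 has size 320 and the array at index 1 has size 317
```

```bash
python3 -c "
from h import *
w=cv2.imread('pics/w5.png')
a=r.grab_frame('side')[150:230,250:350];a=cv2.resize(a,(400,320),interpolation=2)
w=cv2.resize(w[150:320,160:460],(400,227))
cv2.imwrite('pics/s5.png',np.hstack([a,np.vstack([w,np.zeros((93,400,3),np.uint8)])]))"
```

```text
(no output)
```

View pics/s5.png

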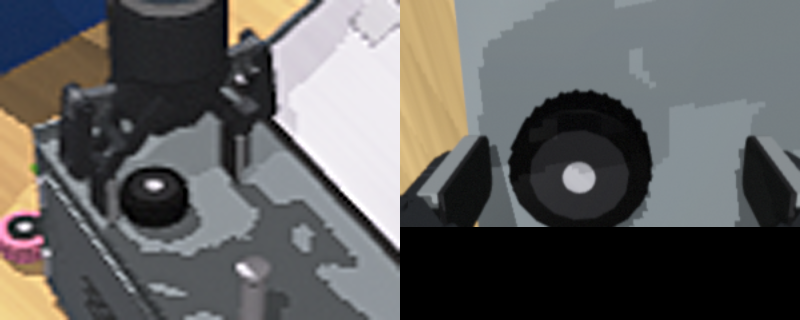

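>>> apply_moves(
  plan="0 0 0.2 0 0 0 0; 0 0 0.2 0 0 0 0; 0 0 0.2 0 0 0 0; 0 0 0.2 0 0 0 0; 0 0 0.2 0 0 0 0; 0 0 0.2 0 0 0 0; 0 0 0.2 0 0 0 0; 0 0 0.3 0 0 0 0; 0 0 0.3 0 0 0 0; 0 0 0.4 0 0 0 0; 0 0 0.4 0 0 0 0; 0 0 0.4 0 0 0 0; 0 0 0.4 0 0 0 0; 0 0 0.3 0 0 0 0; 0 0 0.2 0 0 0 0; 0 0 0 0 0 0 0",
)

```text
clock: 6.65
eef_pos: [517.8, 74.1, 120.8]
tcp_rot: [-1.568, 0.001, -1.769]
contact_force: [-0.1, -0.1, 0.1]
opening: 0.998
```

```bash
cat >>h.py <<'E'
def st():
    s=r.sense();print("t",s["clock"],"mid cab",w2c(np.array(s["eef_pos"])).round(1),"z",round(s["eef_pos"][2],1),"F",np.round(s["contact_force"],1),"rot",np.round(s["tcp_rot"],3))
    w=r.grab_frame("wrist");h=cv2.cvtColor(w,6);
    # hub: bright round spot inside dark disc
    m=(h<60).astype(np.uint8);m[330:]=0;m[:120]=0;m[:,:215]=0;m[:,425:]=0
    k,l,t,c=cv2.connectedComponentsWithStats(m);print([(t[i][:5].tolist()) for i in range(1,k) if t[i,4]>800]);return w
E
python3 -c "
from h import *
rel(cab2w(-118,70.5,119));cv2.imwrite('pics/w6.png',st())"
```

```text
t 6.65 pos [517.8  74.1 120.8] rot [-1.568e+00  1.000e-03 -1.769e+00] F [-0.1 -0.1  0.1] op 0.9976091717089514
tool shift cm [ 0.07  0.17 -4.58] turn deg [-0.15 -0.07 -0.04]
t 6.65 mid cab [-72.2  71.1] z 120.8 F [-0.1 -0.1  0.1] rot [-1.568e+00  1.000e-03 -1.769e+00]
[[215, 217, 115, 108, 9050]]
```

```bash
cat >>h.py <<'E'
def hub(w):
    h=cv2.cvtColor(w,6);m=(h>120).astype(np.uint8);m[:240]=0;m[320:]=0;m[:,:235]=0;m[:,400:]=0
    k,l,t,c=cv2.connectedComponentsWithStats(m)
    for i in range(1,k):
        if 150<t[i,4]<1200 and abs(t[i,2]-t[i,3])<8: print("hub",c[i].round(1),w2c(wplane(c[i],168)).round(1),t[i])
E
python3 -c "
from h import *
hub(cv2.imread('pics/w6.png'))"
```

```text
hub [274.  281.6] [-92.9  70. ] [262 271  25  22 431]
```

>>> apply_moves(
  plan="0 0.05 0.2 0 0 0 0; 0 0.05 0.3 0 0 0 0; 0 0.04 0.4 0 0 0 0; 0 0.04 0.4 0 0 0 0; 0 0.04 0.4 0 0 0 0; 0 0.04 0.4 0 0 0 0; 0 0.03 0.4 0 0 0 0; 0 0.03 0.4 0 0 0 0; 0 0.03 0.4 0 0 0 0; 0 0.03 0.2 0 0 0 0; 0 0 0 0 0 0 0",
)

```text
clock: 7.8
eef_pos: [552.9, 66.8, 116.0]
tcp_rot: [-1.572, -0.0, -1.769]
contact_force: [-2.5, 0.6, 1.2]
opening: 1.002
```

```bash
python3 -c "
from h import *
w=st();cv2.imwrite('pics/w7.png',w);hub(w)
cv2.imwrite('pics/sd7.png',r.grab_frame('side')[120:270,230:430])"
```

```text
t 7.8 mid cab [-36.4  70.7] z 116.0 F [-2.5  0.6  1.2] rot [-1.572 -0.    -1.769]
[[372, 120, 26, 210, 3198], [215, 220, 115, 110, 9475]]
hub [272.1 287.3] [-56.9  69.8] [260 276  25  23 456]
```

>>> apply_moves(
  plan="0 -0.1 0.3 0 0 0 0; 0 -0.1 0.4 0 0 0 0; 0 0 0.4 0 0 0 0; 0 0 0.4 0 0 0 0; 0 0 0.4 0 0 0 0; 0 0 0.4 0 0 0 0; 0 0 0.4 0 0 0 0; 0 0 0.3 0 0 0 0; 0 0 0 0 0 0 0",
)

```text
clock: 8.8
eef_pos: [583.0, 60.5, 117.5]
tcp_rot: [-1.576, -0.001, -1.769]
contact_force: [-3.3, 1.3, 1.3]
opening: 0.993
```

```bash
python3 -c "
from h import *
w=st();cv2.imwrite('pics/w8.png',w);hub(w)"
```

```text
t 8.8 mid cab [-5.7 70.4] z 117.5 F [-3.3  1.3  1.3] rot [-1.576e+00 -1.000e-03 -1.769e+00]
[[215, 120, 114, 210, 9670], [353, 120, 16, 210, 2017]]
hub [272.8 285. ] [-26.   69.6] [261 274  25  23 456]
```

>>> apply_moves(
  plan="0 0 0.4 0 0 0 0; 0 0 0.4 0 0 0 0; 0 0 0.4 0 0 0 0; 0 0 0.4 0 0 0 0; 0 0 0.3 0 0 0 0; 0 0 0 0 0 0 0; 0 0 0 0 0 0 0; 0 0 0 0 0 0 0",
)

```text
clock: 9.65
eef_pos: [594.9, 57.5, 116.5]
tcp_rot: [-1.588, -0.003, -1.768]
contact_force: [-4.3, 1.0, 0.7]
opening: 1.002
```

```bash
python3 -c "
from h import *
w=st();cv2.imwrite('pics/w9.png',w);hub(w)"
```

```text
t 9.65 mid cab [ 6.6 69.9] z 116.5 F [-4.3  1.   0.7] rot [-1.588 -0.003 -1.768]
[[257, 120, 18, 210, 1377], [362, 120, 16, 210, 1583], [290, 166, 56, 58, 2499]]
```

View pics/w9.png

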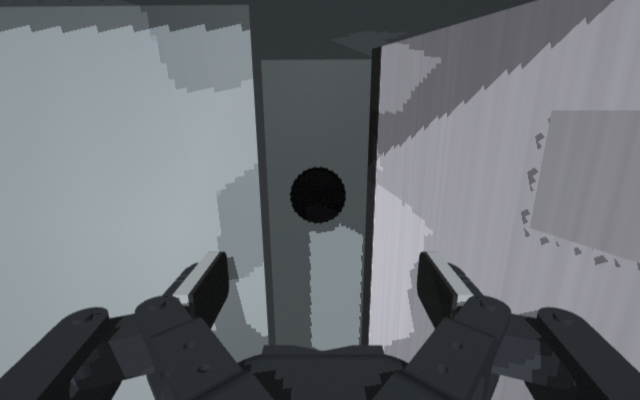

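>>> apply_moves(
  plan="0 0 0 0 0 0 0; 0 -0.1 -0.4 0.3 0 0 0; 0 -0.1 -0.6 0.3 0 0 0; 0 -0.1 -0.7 0.3 0 0 0; 0 0 -0.7 0 0 0 0; 0 0 -0.7 0 0 0 0; 0 0 -0.7 0 0 0 0; 0 0 -0.7 0 0 0 0; 0 0 -0.7 0 0 0 0; 0 0 -0.7 0 0 0 0; 0 0 -0.7 0 0 0 0; 0 0 -0.7 0 0 0 0; 0 0 -0.7 0 0 0 0; 0 0 0 0 0 0 0",
)

```text
clock: 11.1
eef_pos: [512.4, 74.4, 120.7]
tcp_rot: [-1.564, -0.001, -1.768]
contact_force: [0.2, -0.0, 0.8]
opening: 1.003
```

```bash
python3 -c "
from h import *
s=r.sense();print(s['clock'],w2c(np.array(s['eef_pos'])),s['eef_pos'],s['contact_force'],s['tcp_rot'])"
```

```text
11.1 [-77.61059992  70.32170696] [512.42081893  74.42719809 120.66918174] [ 0.1555164  -0.01367555  0.82950114] [-1.56394997e+00 -1.42648178e-03 -1.76752524e+00]
```

Clear of the flap (force zero). Back a little more, then up and away.

>>> apply_moves(
  plan="0 0 -0.7 0 0 0 0; 0 0 -0.7 0 0 0 0; 0 -1.5 0 0 0 0 0; 0 -2.5 0 0 0 0 0; 0 -3 0 0 0 0 0; 0 -3 0 0 0 0 0; 0 -3 0 0 0 0 0; 0 -3 0 0 0 0 0; 0 -2 0 0 0 0 0; 0 0 0 0 0 0 0; 0 0 0 0 0 0 0; 0 0 0 0 0 0 0; 0 0 0 0 0 0 0",
)

```text
clock: 12.4
eef_pos: [491.1, 78.1, 303.8]
tcp_rot: [-1.57, -0.003, -1.768]
contact_force: [-0.3, 0.2, 0.3]
opening: 0.998
```

```bash
python3 -c "
from h import *
s=r.sense();print(s['clock'],s['eef_pos'],s['contact_force'])
a=r.grab_frame('scene')[120:345,180:440];b=r.grab_frame('side')[125:345,240:460]
cv2.imwrite('pics/end.png',np.hstack([cv2.resize(a,(416,360),interpolation=2),cv2.resize(b,(360,360),interpolation=2)]))
for n in('scene','side'):
  d=cv2.absdiff(cv2.imread(f'pics/{n}0.png'),r.grab_frame(n)).max(2)
  if n=='scene': print('lures',d[285:330,303:378].max())
  else: print('pliers',d[290:335,362:428].max())
"
```

```text
12.4 [491.0860758   78.10182144 303.78006321] [-0.33587219  0.1531636   0.31354318]
lures 45
pliers 107
```

View pics/end.png

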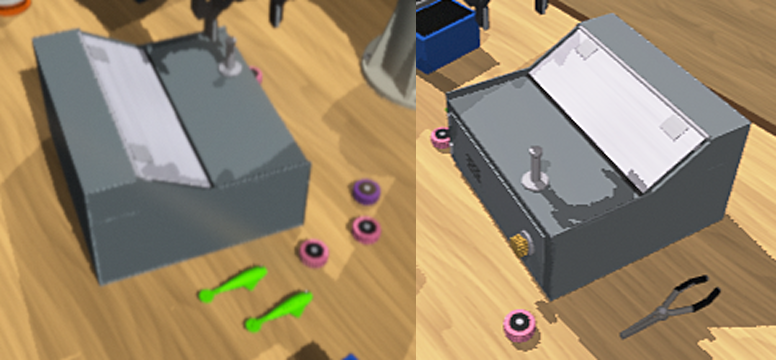

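```bash
python3 -c "
from rig import r
print(r.sign_off())"
```

```text
the job is handed in; nothing more can be done
None
```

The black reel cap is in the cabinet and the job is handed in, at about 12.6 s of the 38 s allowed; the rig gives no verdict.

**What I did:** I set the open gripper over the cap with its jaws along the cabinet's x. The front finger pushed the flap in while the rear finger slid the cap about 120 mm along the sill and over the edge. I waited, backed out so the flap shut by itself, and lifted clear.

**Last checks:**
- **Cap:** With the flap still held open, the wrist picture showed the cap flat on the cabinet floor. Its apparent size fits floor depth.
- **Flap:** The final pictures show it shut. I could not read its joint angle directly. From the finger position I estimate it was held at about 0.5 rad or more when the cap dropped.
- **Forces:** The wrist force peaked at about 4.4 N in the readings I took, nearly all of it from the flap spring. The force between finger and cap was not measured separately.
- **Peg, lures and pliers:** The final pictures show the peg upright and the lures and pliers apparently where they were. I judged this by eye and did not re-measure their positions.

**What disagreed:**
- **Fingertips:** With the gripper open, they sat about 38 mm behind the TCP in two camera views, not the 13 mm I had taken from the text. I set the working height from the images instead.
- **Picture comparison:** Comparing start and end pictures gave pixel differences of up to 45 around the lures and 107 around the pliers. I put these down to the arm's moving shadow and did not check further.

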